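# Close two electronics housings with their own covers

## Robot

A 6-joint arm with a two-finger parallel gripper is mounted at the origin on the work surface. World frame = base frame: x ahead of the robot, y to its left, z up, the work surface at z = 0. Lengths are in m, angles in rad, forces in N, time in s.
With the tool pointing down it reaches from about 0.325 to 0.75 m from the base axis. Payload 7.6 kg.
Tool frame: the origin (TCP) lies on the front face of the gripper's body, between the roots of the fingers; the fingertips stand 73 mm ahead of it and the grasp point (between the pads) lies manip.grip_depth ahead of it (manip.grip_depth is the distance from the TCP to the grasp point, in m); z points along the fingers, y is the direction in which the jaws open and shut (so a half turn about z gives the same grasp; the last joint's range is limited). The gripper opens to 85 mm and grips with 20 to 120 N. Pads are 22 mm wide; open, the fingers measure 114 mm over their backs; the gripper's body (76 mm by 85 mm) begins 54 mm behind the grasp point. The pads swing forward as they close: fully open they stand 13 mm farther back than shut.
Start: joints at [1.059, 0.052, 1.401, -0, 1.689, -0.07], TCP at [0.224, 0.475, 0.304] pointing down, gripper open.
Joint ranges: [-2.9, 2.9], [-0.91, 2.17], [0.12, 2.37], [-1.06, 4.2], [0.26, 2.73], [-2.93, 2.93]. Speed limits (rad/s): [2.57, 2.57, 3.01, 3.14, 3.14, 3.14].

## Interface

Orientations are given as a unit quaternion [w, x, y, z].
In Python, from station import manip gives the robot as it stands.
- The arm moves only by the tool drive_tool, never from a script. Its argument "steps" is one flat list of numbers, 7 for each row, row after row: the shift along the tool's x, y, z in mm, then the turn, a rotation vector about the tool's x, y, z in rad, then the finger opening in mm, from 0 to 85.4. A call has exactly 10 rows; each row is the pose to reach, as a shift and turn from the pose commanded when the call began, along the tool's axes at that moment; what a row does not reach only later rows make up. A row lasts 1/10 s, in which the tool goes at most 50 mm and 8.59 degrees, less where a joint would pass 70% of its speed; a pose out of reach is approached as far as the arm can. A call with a gripper value outside its range is refused whole. The fingers move at their own pace and stop on an object; the grip force is fixed at half the most. Time passes only in rows, so rows that repeat a pose let the fingers close, or fill a call up. It gives the time, the measured TCP pose, the force and the opening at its end, in the units of the state.
- manip.observe(): the state, without advancing time (a new reading comes with each control period).
- manip.camera(name): name is "side" or "top"; returns a dict with "frame" (420x560x3 uint8, red, green, blue), "fx", "fy", "cx", "cy" (pixels), "position" and "attitude" of the camera in the world. Camera axes: x right, y down, z forward; pixel columns grow to the right and rows downward; lengths in m; the calibration is good to about 2 mm. A picture is of the moment at which its call begins. There is no depth.
- manip.finish_job(): hands the job in, once; it reports no verdict.
The state is a dict: "clock": time; "qpos": joint angles; "joint_velocities": joint speeds; "effort": joint torques, N m; "eef_pos": TCP position; "tool_rot": TCP orientation; "wrist_force": force on the tool from outside, world axes, zero at the start; "moment": the same for the moment, N m; "opening": finger opening in m.
Only numpy, scipy, OpenCV 4.12 (cv2) and the standard library are available. Lean on these libraries where they do the work, as an engineer would, in place of code of your own. Each camera call takes 0.05 s, during which the arm holds its last target.

## Task

Put the covers back on the two open electronics housings: the oblong cover on the oblong housing, lined up with it, and the large round cover on the round housing, each centred and lying flat on the rim. The small round cover belongs to neither. Set the covers down on the rims; do not drop them.

Things in the scene. Friction and masses are not known exactly. Their poses are not given: they have to be found in the camera images.
- oblong_handle (a point): Middle of the handle of the loose oblong cover. It is a bare-aluminium plate 94 x 124 x 5 mm (about 0.2 kg), lying handle up on the bench. Its black bridge handle over the centre: a bar 14 mm wide (x), 60 mm long (y) and 20 mm high, 18 to 38 mm above the plate's top, on two posts. This point is the bar's centre, 33 mm above the plate's underside. x: along the plate's short side, y: along its long side and the bar, z: up. Half a turn makes no difference.
- round_knob (a point): Middle of the knob of the loose large round cover. It is a bare-aluminium disc 104 mm in diameter and 5 mm thick (about 0.2 kg), lying knob up on the bench. The black knob at its centre is 26 mm in diameter and 20 mm high, 18 to 38 mm above the disc's top, on a thinner stem. This point is the knob's centre, 33 mm above the disc's underside. z: up. (A similar cover of only 60 mm diameter also lies about and fits neither.)
- oblong_rim (a point): Centre of the open mouth, level with the top of the rim, of the oblong housing: a bare-aluminium box 90 (x) x 120 (y) mm and 50 mm high, standing loose on the bench (0.9 kg), with a circuit board inside and a flat rim 14 mm wide around the opening of 62 x 92 mm. The cover simply lies on the rim and overhangs it 2 mm all round. x: along its short side, y: along its long side, z: up.
- round_rim (a point): Centre of the open mouth, level with the top of the rim, of the round housing: a bare-aluminium can 100 mm in diameter and 50 mm high, standing loose on the bench (0.9 kg), with a circuit board inside and a flat rim 14 mm wide around the opening of 72 mm diameter. The cover simply lies on the rim and overhangs it 2 mm all round. z: up.
Things that resemble listed ones, but are neither listed nor needed, are in the scene too. What is shaped like the part that bears oblong_handle but red is not meant.

How it is judged:
At the end, for the whole second after the job is handed in: Each cover lies flat on its own housing's rim and at rest: centre within 15 mm of the housing's, height within 4 mm of seated, tilt under 4 degrees, both housings upright; the oblong cover's long side within 12 degrees of its housing's (horizontal distance between oblong_handle and oblong_rim below 0.015 m and z of oblong_handle in the frame of oblong_rim between 0.029 and 0.037 m and angle between each of oblong_handle, oblong_rim, round_knob, round_rim's own z axis and vertical below 0.07 rad and angle between the y axis of oblong_handle and the y axis of oblong_rim, either way round below 0.21 rad and horizontal distance between round_knob and round_rim below 0.015 m and z of round_knob in the frame of round_rim between 0.029 and 0.037 m and linear speed of each of oblong_cover, round_cover below 0.02 m/s); the robot touches nothing.
It fails at once if the oblong cover is dropped: it falls freely faster than 0.7 m/s (a fall of about 25 mm) (linear speed of oblong_cover above 0.7 m/s and contact force between oblong_cover and anything else below 0.05 N).
It fails at once if the large round cover is dropped: it falls freely faster than 0.7 m/s (a fall of about 25 mm) (linear speed of round_cover above 0.7 m/s and contact force between round_cover and anything else below 0.05 N).
It also fails if it takes over 48 s, if anything falls off the work surface, if the arm or the gripper's body presses on something with over 40 N, if the wrist force passes 120 N, or if a joint passes its speed limit or range.

## Working session

There is one attempt and no reset: what is moved stays moved. The work goes in short steps, Python scripts to look and compute and a tool call to move; the robot and the scene stay as the last step left them, time stands still between calls to the robot, and variables do not carry over. Pictures are saved under pics/ and viewed, and the job is handed in when it is done.

Besides the shell and the picture viewer there is one more tool, called after ">>>" by a JSON object that holds its "name" and its "arguments". drive_tool: Moves the arm, as the interface text tells. Its arguments: {"type":"object","properties":{"steps":{"type":"array"}},"required":["steps"]}

```bash
mkdir -p pics; ls; python3 - <<'E'
from station import manip
import cv2,numpy as np
for n in("top","side"):
    c=manip.camera(n); cv2.imwrite(f"pics/{n}0.png",c["frame"][:,:,::-1]); print(n,{k:np.round(v,4) for k,v in c.items() if k!="frame"})
print(manip.observe(), manip.grip_depth)
E
```

```text
pics
top {'fx': np.float64(469.7352), 'fy': np.float64(469.7352), 'cx': np.float64(274.932), 'cy': np.float64(210.5131), 'position': array([ 0.2242, -0.0678,  1.2788]), 'attitude': array([ 0.0633, -0.703 ,  0.7056, -0.0624])}
side {'fx': np.float64(504.1346), 'fy': np.float64(504.1346), 'cx': np.float64(286.1985), 'cy': np.float64(206.2358), 'position': array([ 0.1631, -0.8996,  0.6426]), 'attitude': array([-0.4667,  0.8687, -0.1442,  0.0827])}
{'clock': 0.1, 'qpos': array([ 1.05869208e+00,  5.27718368e-02,  1.40161727e+00,  2.97323116e-05,
        1.68860973e+00, -7.03144591e-02]), 'joint_velocities': array([-1.47380830e-03, -1.61720777e-03, -1.18618982e-03,  6.27910329e-04,
        3.25632566e-03,  4.75224636e-05]), 'effort': array([ 9.97262796e-04, -3.82582676e+01, -3.60986423e+01, -3.61006551e-05,
        4.73989247e-03, -4.74627655e-05]), 'eef_pos': array([0.22436651, 0.47445686, 0.30316059]), 'tool_rot': array([-2.16007289e-04,  2.19101109e-01,  9.75701906e-01, -6.69248376e-04]), 'wrist_force': array([ 0.11788286,  1.29040774, -0.05478006]), 'moment': array([-0.04017614,  0.02773144,  0.00665588]), 'opening': 0.0852846426022742} 0.0539
```

View pics/top0.png

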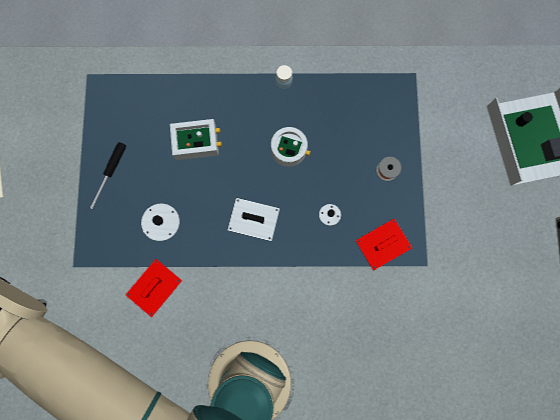

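View pics/side0.png

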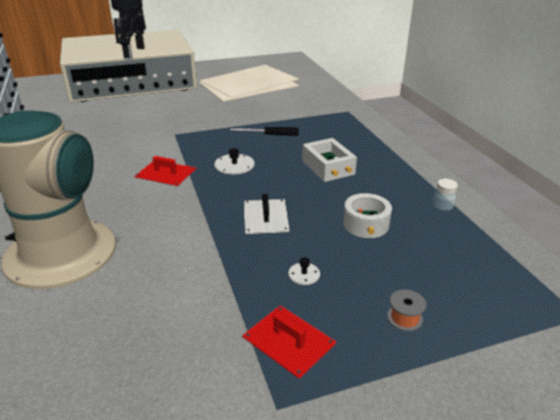

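Top view: oblong housing (194,138), round housing (290,146). Candidates for the covers:
- **Oblong cover:** bare aluminium at (254,219); the red ones at (154,288) and (384,244) are excluded by colour.
- **Round cover:** disc at (160,222), ~38 px ≈ 104 mm; the one at (330,214), ~22 px ≈ 60 mm, is the small one.

I'll confirm with an enlarged crop and fit contours.

```bash
cat > h.py <<'E'
import numpy as np,cv2
from scipy.spatial.transform import Rotation as R
def Rm(q): return R.from_quat(np.r_[q[1:],q[0]]).as_matrix()
def ray(c,uv,z):
    uv=np.atleast_2d(np.asarray(uv,float)); d=np.c_[(uv[:,0]-c["cx"])/c["fx"],(uv[:,1]-c["cy"])/c["fy"],np.ones(len(uv))]@Rm(c["attitude"]).T
    p=np.asarray(c["position"]); return p+d*((z-p[2])/d[:,2])[:,None]
def proj(c,P):
    q=(np.atleast_2d(P)-c["position"])@Rm(c["attitude"]); return np.c_[c["fx"]*q[:,0]/q[:,2]+c["cx"],c["fy"]*q[:,1]/q[:,2]+c["cy"]]
E
python3 - <<'E'
from station import manip
from h import *
c=manip.camera("top"); f=c["frame"]
cv2.imwrite("pics/crop1.png",cv2.resize(f[100:260,125:350],None,fx=3.5,fy=3.5,interpolation=cv2.INTER_CUBIC)[:,:,::-1])
m=((f.min(2)>140)).astype(np.uint8); m[:75]=0;m[264:]=0;m[:,:85]=0;m[:,415:]=0
n,l,s,ce=cv2.connectedComponentsWithStats(m)
for i in range(1,n):
    if s[i,4]<100: continue
    cn=max(cv2.findContours((l==i).astype(np.uint8),0,1)[0],key=cv2.contourArea)[:,0]
    for z in (.005,.05):
        P=ray(c,cn,z)[:,:2].astype(np.float32)
        cc,r=cv2.minEnclosingCircle(P); rr=cv2.minAreaRect(P); e=cv2.fitEllipse(P)
        print(s[i],z,"circ",np.round(cc,4),round(r*2,4),"rect",np.round(rr[0],4),np.round(rr[1],4),round(rr[2],1),"ell",np.round(e[0],4),np.round(e[1],4))
E
```

```text
[170 119  48  36 683] 0.005 circ [0.6669 0.1644] 0.1548 rect [0.6676 0.1647] [0.0934 0.1273] 6.6 ell [0.6674 0.1652] [0.1051 0.1503]
[170 119  48  36 683] 0.05 circ [0.6513 0.1562] 0.1494 rect [0.6519 0.1565] [0.0901 0.1228] 6.6 ell [0.6517 0.1569] [0.1014 0.145 ]
[271 127  37  35 613] 0.005 circ [ 0.6443 -0.1066] 0.1037 rect [ 0.6446 -0.1071] [0.1019 0.1002] 89.8 ell [ 0.6443 -0.1065] [0.1003 0.1012]
[271 127  37  35 613] 0.05 circ [ 0.6295 -0.1052] 0.1001 rect [ 0.6297 -0.1057] [0.0983 0.0967] 89.8 ell [ 0.6295 -0.1051] [0.0967 0.0976]
[ 228  198   52   43 1355] 0.005 circ [ 0.4304 -0.0073] 0.1521 rect [ 0.4304 -0.007 ] [0.1243 0.093 ] 76.0 ell [ 0.4303 -0.007 ] [0.1053 0.1472]
[ 228  198   52   43 1355] 0.05 circ [ 0.4231 -0.0094] 0.1468 rect [ 0.4232 -0.0092] [0.1199 0.0898] 76.0 ell [ 0.423  -0.0092] [0.1016 0.142 ]
[ 141  204   38   37 1003] 0.005 circ [0.4235 0.249 ] 0.1046 rect [0.4229 0.2501] [0.102  0.0999] 89.8 ell [0.4234 0.2492] [0.1009 0.1017]
[ 141  204   38   37 1003] 0.05 circ [0.4165 0.2378] 0.1009 rect [0.4159 0.2389] [0.0984 0.0964] 89.8 ell [0.4163 0.238 ] [0.0973 0.0981]
[319 204  22  21 302] 0.005 circ [ 0.4423 -0.2172] 0.0601 rect [ 0.4431 -0.2167] [0.0581 0.0558] 89.8 ell [ 0.4425 -0.2171] [0.0565 0.0584]
[319 204  22  21 302] 0.05 circ [ 0.4346 -0.2119] 0.058 rect [ 0.4354 -0.2115] [0.056  0.0539] 89.8 ell [ 0.4347 -0.2119] [0.0545 0.0564]
```

View pics/crop1.png

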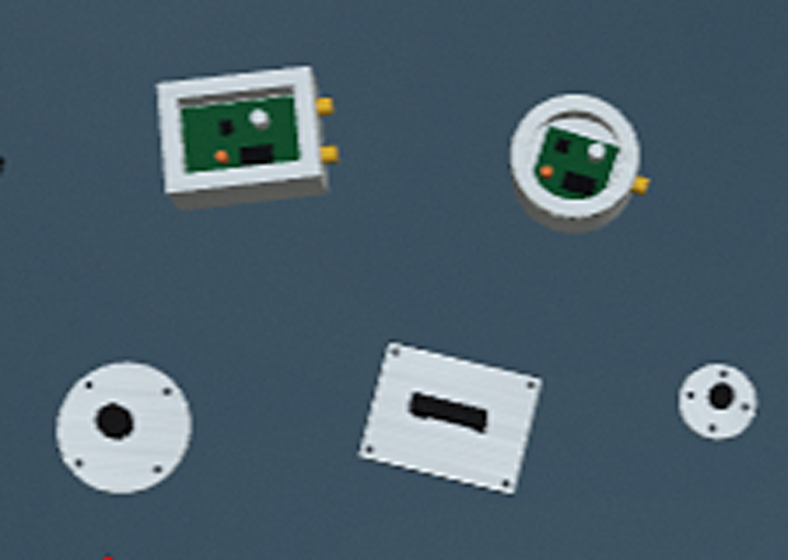

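The crop confirms it: the large disc (crop 123,427) is about 104 mm, the small one (718,400) about 60 mm, and the bare plate with the handle sits at (450,412). Next I'll refine at sub-pixel and cross-check in the side view.

```bash
python3 - <<'E'
from station import manip
from h import *
c=manip.camera("top"); f=c["frame"]; K=6
for name,(u0,u1,v0,v1),z in [("obl_h",(160,226,110,168),.05),("rnd_h",(262,307,117,172),.05),("obl_c",(222,288,190,248),.005),("rnd_c",(134,188,196,250),.005)]:
    g=cv2.resize(f[v0:v1,u0:u1].min(2),None,fx=K,fy=K,interpolation=cv2.INTER_CUBIC)
    for T in (125,150,175,190):
        m=(g>T).astype(np.uint8); cn=max(cv2.findContours(m,0,1)[0],key=cv2.contourArea)[:,0]
        uv=(cn+.5)/K-.5+[u0,v0]; P=ray(c,uv,z)[:,:2].astype(np.float32)
        rr=cv2.minAreaRect(P); e=cv2.fitEllipse(P)
        print(name,T,*(("rect",np.round(rr[0],4),np.round(rr[1],4),round(rr[2],1)) if name[0]=="o" else ("ell",np.round(e[0],4),np.round(e[1],4))))
# overlay in side
s=manip.camera("side"); o=cv2.resize(s["frame"],None,fx=3,fy=3,interpolation=cv2.INTER_CUBIC)[:,:,::-1].copy()
def circ(x,y,r,z): t=np.linspace(0,2*np.pi,80); return np.c_[x+r*np.cos(t),y+r*np.sin(t),0*t+z]
def rect(x,y,a,b,yaw,z):
    q=np.array([[a,b],[-a,b],[-a,-b],[a,-b],[a,b]])/2; C,S=np.cos(yaw),np.sin(yaw); return np.c_[q@np.array([[C,S],[-S,C]])+[x,y],np.full(5,z)]
d=np.radians
for cam,out in((s,"side"),(c,"top")):
    o=cv2.resize(cam["frame"],None,fx=3,fy=3,interpolation=cv2.INTER_CUBIC)[:,:,::-1].copy()
    for P in (circ(.6295,-.1052,.05,.05),circ(.4235,.249,.052,.005),circ(.4235,.249,.013,.043),rect(.6519,.1570,.09,.12,d(6.6),.05),rect(.4304,-.007,.094,.124,d(-14),.005),rect(.4304,-.007,.014,.06,d(-14),.043)):
        cv2.polylines(o,[np.int32((proj(cam,P)+.5)*3*8)],False,(0,0,255),1,cv2.LINE_AA,3)
    cr=o[120*3:260*3,200*3:400*3] if out=="side" else o[100*3:260*3,125*3:350*3]
    cv2.imwrite(f"pics/ov_{out}.png",cr)
E
```

```text
obl_h 125 rect [0.652  0.1562] [0.0916 0.1247] 6.6
obl_h 150 rect [0.6521 0.1567] [0.0902 0.1229] 6.6
obl_h 175 rect [0.6521 0.1574] [0.0894 0.1206] 6.7
obl_h 190 rect [0.6522 0.1576] [0.0887 0.1193] 6.6
rnd_h 125 ell [ 0.6295 -0.105 ] [0.0993 0.0999]
rnd_h 150 ell [ 0.6296 -0.105 ] [0.098  0.0987]
rnd_h 175 ell [ 0.6298 -0.1051] [0.0966 0.0974]
rnd_h 190 ell [ 0.6298 -0.1051] [0.0952 0.0965]
obl_c 125 rect [ 0.4304 -0.0069] [0.1259 0.095 ] 75.8
obl_c 150 rect [ 0.4304 -0.0068] [0.1248 0.0942] 75.8
obl_c 175 rect [ 0.4304 -0.0068] [0.1237 0.0934] 75.7
obl_c 190 rect [ 0.4305 -0.0067] [0.123  0.0928] 75.8
rnd_c 125 ell [0.4236 0.2492] [0.1033 0.1046]
rnd_c 150 ell [0.4236 0.2493] [0.1024 0.1032]
rnd_c 175 ell [0.4236 0.2493] [0.1013 0.1016]
rnd_c 190 ell [0.4236 0.2493] [0.1002 0.1006]
```

View pics/ov_side.png

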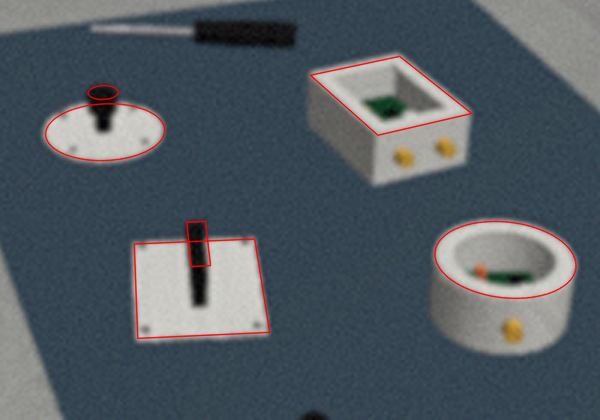

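View pics/ov_top.png

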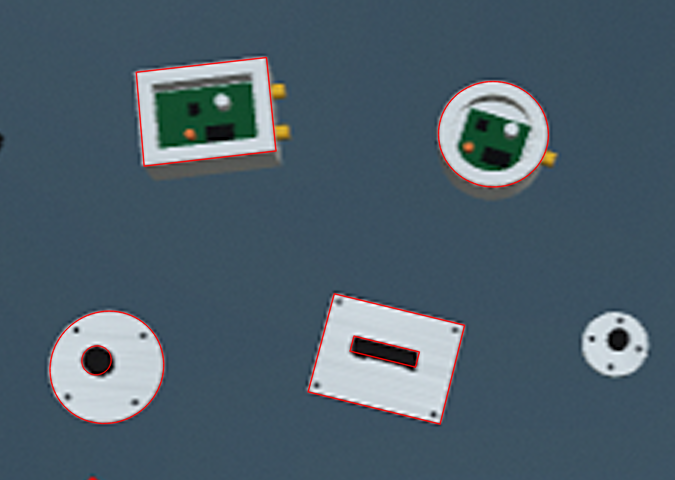

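```bash
cat >> h.py <<'E'
def go(manip,x,y,z,yaw=None):
    "print shift(mm)/turn in current tool frame to a tool-down pose; yaw=world angle of tool y, deg"
    o=manip.observe(); M=Rm(o["tool_rot"])
    cur=np.degrees(np.arctan2(M[1,1],M[0,1])); yaw=cur if yaw is None else yaw
    a=np.radians(yaw); yv=np.array([np.cos(a),np.sin(a),0]); zv=np.array([0,0,-1.]); T=np.c_[np.cross(yv,zv),yv,zv]
    print("t",o["clock"],"pos",np.round(o["eef_pos"],4),"yaw",round(cur,2),"open",round(o["opening"],4),"F",np.round(o["wrist_force"],1))
    print("shift mm",np.round(M.T@(np.array([x,y,z])-o["eef_pos"])*1000,1),"rot",np.round(R.from_matrix(M.T@T).as_rotvec(),4))
E
python3 -c "
from h import *; from station import manip
go(manip,.4236,.2493,.16);go(manip,.4236,.2493,.088)"
```

```text
t 0.25 pos [0.2244 0.4745 0.3035] yaw 64.69 open 0.0856 F [-0.2 -0.3  0.2]
shift mm [-276.4 -118.3  143.6] rot [-0.0007 -0.0001 -0.    ]
t 0.25 pos [0.2244 0.4745 0.3035] yaw 64.69 open 0.0856 F [-0.2 -0.3  0.2]
shift mm [-276.4 -118.3  215.6] rot [-0.0007 -0.0001 -0.    ]
```

>>> {"name": "drive_tool", "arguments": {"steps": [-14,-6,7,0,0,0,60,-44,-19,23,0,0,0,60,-83,-35,43,0,0,0,60,-122,-52,63,0,0,0,60,-160,-69,83,0,0,0,60,-199,-85,103,0,0,0,60,-235,-101,122,0,0,0,60,-262,-112,136,0,0,0,60,-276,-118,143,0,0,0,60,-276,-118,143,0,0,0,60]}}

```text
clock: 1.25
eef_pos: [0.424, 0.2474, 0.1592]
tool_rot: [-0.001, 0.221, 0.975, -0.001]
wrist_force: [-0.1, -0.1, -0.2]
opening: 0.0599
```

```bash
python3 -c "
from h import *; from station import manip
go(manip,.4236,.2493,.088)
c=manip.camera('side');cv2.imwrite('pics/s1.png',cv2.resize(c['frame'][60:260,140:400],None,fx=3,fy=3)[:,:,::-1])"
```

```text
t 1.25 pos [0.424  0.2474 0.1592] yaw 64.49 open 0.0599 F [-0.1 -0.1 -0.2]
shift mm [ 1.1  1.7 71.2] rot [-0.0025 -0.0014 -0.    ]
```

View pics/s1.png

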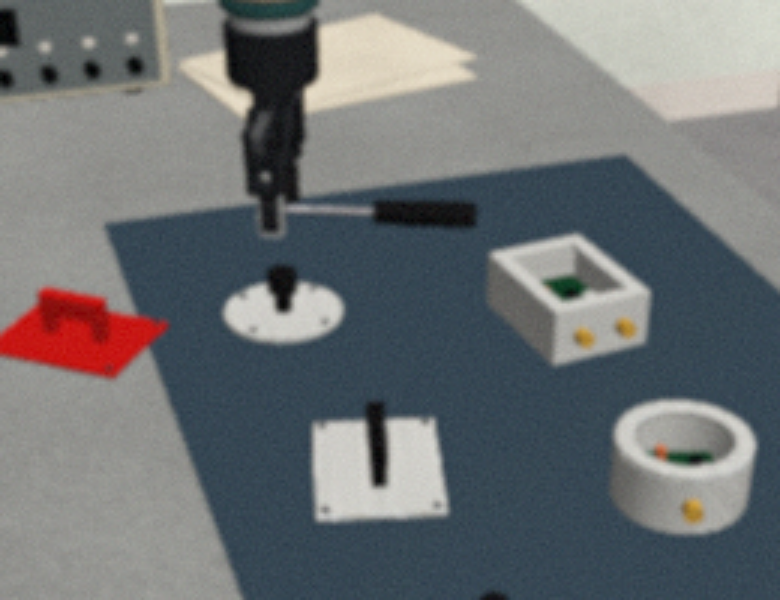

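The fingers (270,220) stand over the big cover's knob (283,280), so I'm descending and gripping.

>>> {"name": "drive_tool", "arguments": {"steps": [0,1,8,0,0,0,60,1,1,22,0,0,0,60,1,1,38,0,0,0,60,1,1,54,0,0,0,60,1,1,66,0,0,0,60,1,1,71,0,0,0,60,1,1,71,0,0,0,60,1,1,71,0,0,0,20,1,1,71,0,0,0,20,1,1,71,0,0,0,15]}}

```text
clock: 2.3
eef_pos: [0.4235, 0.2514, 0.091]
tool_rot: [0.001, 0.219, 0.976, 0.0]
wrist_force: [-1.3, -2.0, 3.8]
opening: 0.0241
```

```bash
python3 -c "
from h import *; from station import manip
go(manip,.4236,.2493,.088)
c=manip.camera('side');cv2.imwrite('pics/s2.png',cv2.resize(c['frame'][60:260,140:400],None,fx=3,fy=3)[:,:,::-1])"
```

```text
t 2.3 pos [0.4235 0.2514 0.091 ] yaw 64.69 open 0.0241 F [-1.3 -2.   3.8]
shift mm [-1.  -1.9  3. ] rot [ 0.0011  0.0011 -0.    ]
```

View pics/s2.png

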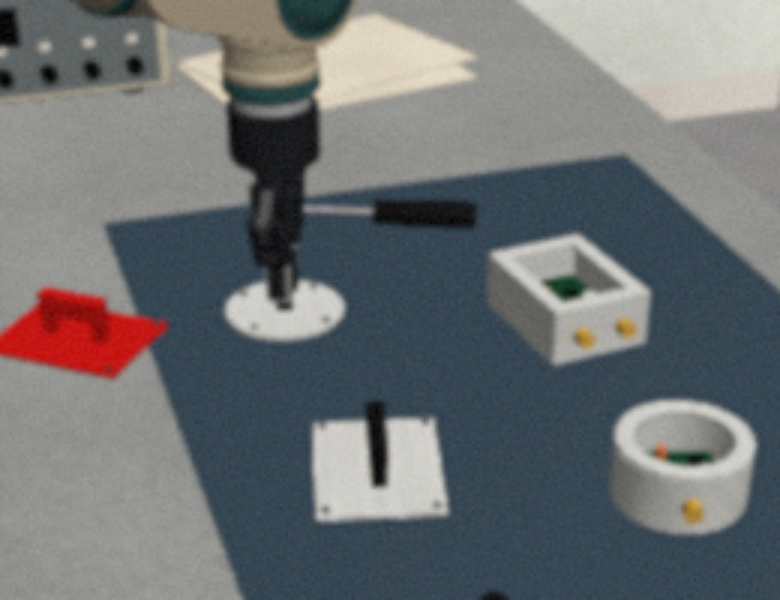

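>>> {"name": "drive_tool", "arguments": {"steps": [0,0,0,0,0,0,15,0,0,0,0,0,0,15,0,0,-2,0,0,0,15,0,0,-5,0,0,0,15,0,0,-9,0,0,0,15,0,0,-13,0,0,0,15,0,0,-17,0,0,0,15,0,0,-19,0,0,0,15,0,0,-20,0,0,0,15,0,0,-20,0,0,0,15]}}

```text
clock: 3.35
eef_pos: [0.4231, 0.2513, 0.11]
tool_rot: [0.0, 0.219, 0.976, 0.0]
wrist_force: [0.1, 0.4, -3.3]
opening: 0.0241
```

```bash
python3 -c "
from h import *; from station import manip
go(manip,.6295,-.105,.17)
c=manip.camera('side');cv2.imwrite('pics/s3.png',cv2.resize(c['frame'][110:210,180:300],None,fx=5,fy=5)[:,:,::-1])"
```

```text
t 3.35 pos [0.4231 0.2513 0.11  ] yaw 64.69 open 0.0241 F [ 0.1  0.4 -3.3]
shift mm [-339.  -233.8  -60. ] rot [ 0.0002  0.0001 -0.    ]
```

View pics/s3.png

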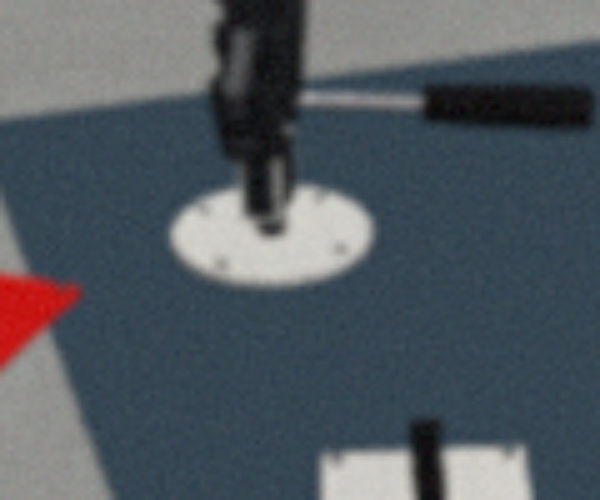

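It lifted cleanly and stays level. Carrying it over the round housing.

>>> {"name": "drive_tool", "arguments": {"steps": [-7,-5,-12,0,0,0,15,-27,-19,-30,0,0,0,15,-61,-42,-48,0,0,0,15,-98,-68,-58,0,0,0,15,-139,-96,-60,0,0,0,15,-180,-124,-60,0,0,0,15,-220,-152,-60,0,0,0,15,-260,-179,-60,0,0,0,15,-295,-203,-60,0,0,0,15,-319,-220,-60,0,0,0,15]}}

```text
clock: 4.4
eef_pos: [0.6181, -0.0875, 0.1706]
tool_rot: [0.0, 0.22, 0.975, -0.0]
wrist_force: [0.5, 0.7, -2.8]
opening: 0.0241
```

>>> {"name": "drive_tool", "arguments": {"steps": [-13,-9,0,0,0,0,15,-18,-13,0,0,0,0,15,-20,-14,0,0,0,0,15,-20,-14,0,0,0,0,15,-20,-14,4,0,0,0,15,-20,-14,8,0,0,0,15,-20,-14,10,0,0,0,15,-20,-14,10,0,0,0,15,-20,-14,10,0,0,0,15,-20,-14,10,0,0,0,15]}}

```text
clock: 5.4
eef_pos: [0.6295, -0.1052, 0.1601]
tool_rot: [0.0, 0.219, 0.976, 0.0]
wrist_force: [0.3, -1.2, -3.3]
opening: 0.0238
```

```bash
python3 -c "
from h import *; from station import manip
go(manip,.6295,-.105,.141)
c=manip.camera('side');cv2.imwrite('pics/s4.png',cv2.resize(c['frame'][130:270,300:430],None,fx=4,fy=4)[:,:,::-1])
c=manip.camera('top');cv2.imwrite('pics/t4.png',cv2.resize(c['frame'][90:260,210:370],None,fx=3.5,fy=3.5)[:,:,::-1])"
```

```text
t 5.4 pos [ 0.6295 -0.1052  0.1601] yaw 64.69 open 0.0238 F [ 0.3 -1.2 -3.3]
shift mm [ 0.1  0.1 19.1] rot [ 0.0002  0.0005 -0.    ]
```

View pics/s4.png

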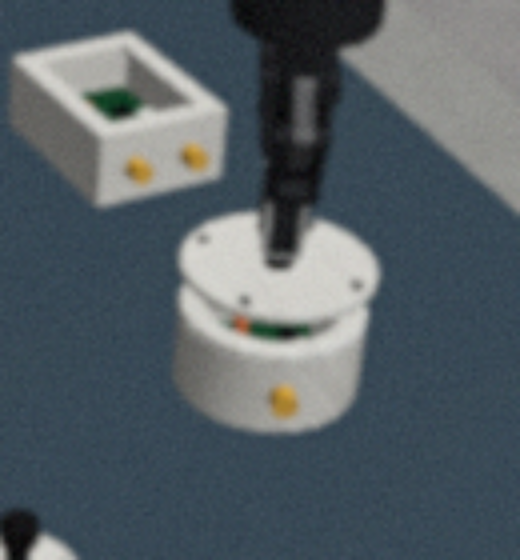

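View pics/t4.png

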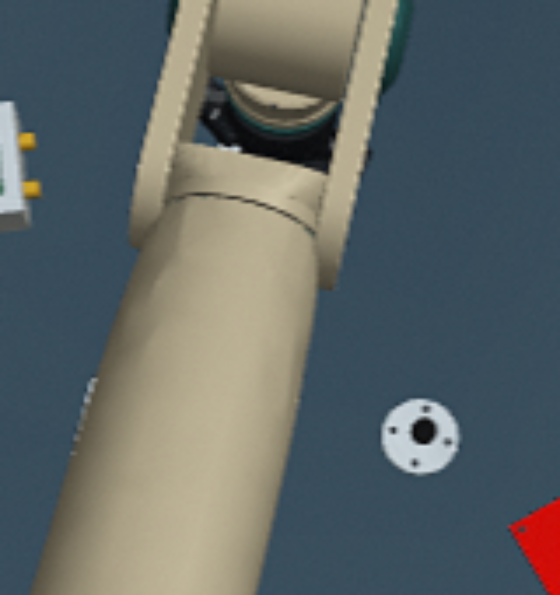

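The disc hangs above the can. I'll overlay the predicted level disc (top face z≈.075) to check centring and tilt.

```bash
python3 - <<'E'
from station import manip
from h import *
s=manip.camera("side"); o=cv2.resize(s["frame"],None,fx=5,fy=5,interpolation=cv2.INTER_CUBIC)[:,:,::-1].copy()
t=np.linspace(0,2*np.pi,80)
for z,r,col in((.074,.052,(0,0,255)),(.05,.05,(0,255,0))):
    cv2.polylines(o,[np.int32((proj(s,np.c_[.6295+r*np.cos(t),-.105+r*np.sin(t),0*t+z])+.5)*40)],False,col,1,cv2.LINE_AA,3)
cv2.imwrite("pics/s5.png",o[160*5:250*5,325*5:415*5])
E
```

```text
(no output)
```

View pics/s5.png

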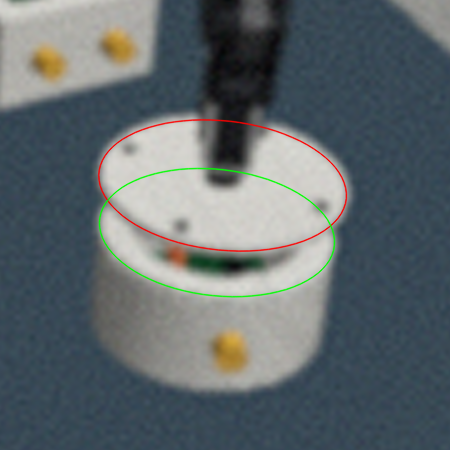

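Disc and prediction agree within about 1 px (~2 mm). Lowering.

>>> {"name": "drive_tool", "arguments": {"steps": [0,0,2,0,0,0,15,0,0,5,0,0,0,15,0,0,9,0,0,0,15,0,0,12,0,0,0,15,0,0,14,0,0,0,15,0,0,15,0,0,0,15,0,0,16,0,0,0,15,0,0,17,0,0,0,15,0,0,17,0,0,0,15,0,0,17,0,0,0,15]}}

```text
clock: 6.55
eef_pos: [0.6295, -0.1052, 0.143]
tool_rot: [0.0, 0.219, 0.976, 0.0]
wrist_force: [-0.7, -0.6, -2.7]
opening: 0.0241
```

>>> {"name": "drive_tool", "arguments": {"steps": [0,0,0.5,0,0,0,15,0,0,1,0,0,0,15,0,0,1.5,0,0,0,15,0,0,2,0,0,0,15,0,0,2,0,0,0,15,0,0,2,0,0,0,15,0,0,2,0,0,0,15,0,0,2,0,0,0,15,0,0,2,0,0,0,15,0,0,2,0,0,0,15]}}

```text
clock: 7.55
eef_pos: [0.6295, -0.1052, 0.141]
tool_rot: [0.0, 0.219, 0.976, 0.0]
wrist_force: [-1.4, 0.1, -0.2]
opening: 0.0239
```

Contact: the weight is off the wrist. I'll press another 0.5 mm, release and rise.

>>> {"name": "drive_tool", "arguments": {"steps": [0,0,0.5,0,0,0,15,0,0,0.5,0,0,0,30,0,0,0.5,0,0,0,40,0,0,0.5,0,0,0,60,0,0,0.5,0,0,0,60,0,0,0.5,0,0,0,60,0,0,-5,0,0,0,60,0,0,-20,0,0,0,60,0,0,-45,0,0,0,60,0,0,-70,0,0,0,60]}}

```text
clock: 8.55
eef_pos: [0.6294, -0.1052, 0.213]
tool_rot: [0.0, 0.219, 0.976, 0.0]
wrist_force: [0.3, 0.1, 0.9]
opening: 0.0602
```

```bash
python3 -c "
from h import *; from station import manip
go(manip,.4304,-.0068,.17,-14.2)
s=manip.camera('side');o=cv2.resize(s['frame'],None,fx=5,fy=5,interpolation=cv2.INTER_CUBIC)[:,:,::-1].copy()
t=np.linspace(0,2*np.pi,80)
for z,r in((.055,.052),(.093,.013)): cv2.polylines(o,[np.int32((proj(s,np.c_[.6295+r*np.cos(t),-.105+r*np.sin(t),0*t+z])+.5)*40)],False,(0,0,255),1,cv2.LINE_AA,3)
cv2.imwrite('pics/s6.png',o[160*5:250*5,325*5:415*5])"
```

```text
t 8.55 pos [ 0.6294 -0.1052  0.213 ] yaw 64.69 open 0.0602 F [0.3 0.1 0.9]
shift mm [222.    3.8  42.8] rot [6.0000e-04 4.0000e-04 1.3769e+00]
```

View pics/s6.png

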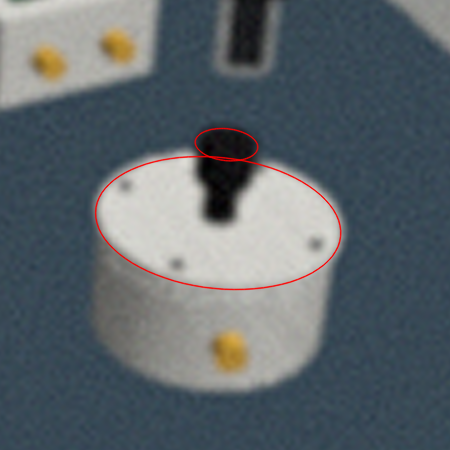

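The round cover is seated flat, within ~1 px of the prediction. Next, the oblong cover.

>>> {"name": "drive_tool", "arguments": {"steps": [8,0,0,0,0,0.137,60,28,0,0,0,0,0.275,60,56,1,2,0,0,0.413,60,88,1,8,0,0,0.551,60,120,2,16,0,0,0.688,60,150,3,25,0,0,0.826,60,180,3,33,0,0,0.964,60,203,4,39,0,0,1.102,60,217,4,43,0,0,1.239,60,222,4,43,0,0,1.377,60]}}

```text
clock: 9.6
eef_pos: [0.4295, -0.0061, 0.1685]
tool_rot: [0.0, 0.791, 0.612, 0.0]
wrist_force: [-0.1, 0.1, -0.2]
opening: 0.0598
```

>>> {"name": "drive_tool", "arguments": {"steps": [0,0,0,0,0,0,60,0,0,0,0,0,0,60,0,0,0,0,0,0,60,0,0,5,0,0,0,60,0,0,12,0,0,0,60,0,0,18,0,0,0,60,0,0,20,0,0,0,60,0,0,20,0,0,0,60,0,0,20,0,0,0,60,0,0,20,0,0,0,60]}}

```text
clock: 10.6
eef_pos: [0.4306, -0.0067, 0.1482]
tool_rot: [0.0, 0.789, 0.614, 0.0]
wrist_force: [-0.3, -0.4, -0.2]
opening: 0.0602
```

```bash
python3 -c "
from h import *; from station import manip
go(manip,.4304,-.0068,.0895,-14.2)
c=manip.camera('side');cv2.imwrite('pics/s7.png',cv2.resize(c['frame'][110:250,190:330],None,fx=4,fy=4)[:,:,::-1])"
```

```text
t 10.6 pos [ 0.4306 -0.0067  0.1482] yaw -14.2 open 0.0602 F [-0.3 -0.4 -0.2]
shift mm [-0.2 -0.2 58.7] rot [ 0.0006 -0.0002 -0.0001]
```

View pics/s7.png

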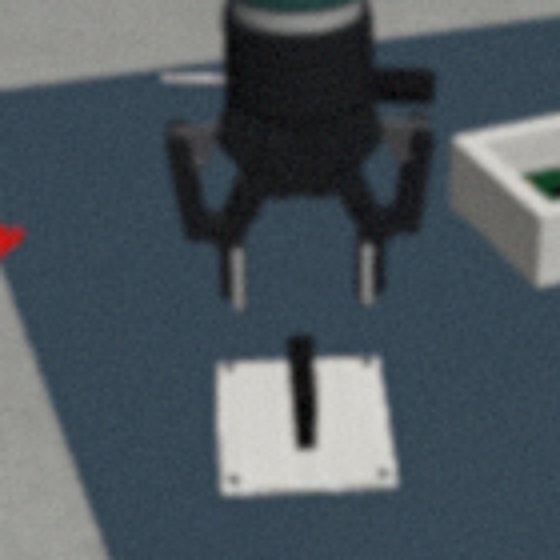

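Jaws (235–370, 300) straddle the bar (300,390) symmetrically and are aligned with it. Descending and gripping.

>>> {"name": "drive_tool", "arguments": {"steps": [0,0,7,0,0,0,60,0,0,18,0,0,0,60,0,0,32,0,0,0,60,0,0,45,0,0,0,60,0,0,54,0,0,0,60,0,0,58,0,0,0,50,0,0,58,0,0,0,30,0,0,58,0,0,0,20,0,0,58,0,0,0,10,0,0,58,0,0,0,4]}}

```text
clock: 11.65
eef_pos: [0.4309, -0.0067, 0.0906]
tool_rot: [0.001, 0.789, 0.614, 0.001]
wrist_force: [0.1, 0.4, 1.1]
opening: 0.013
```

>>> {"name": "drive_tool", "arguments": {"steps": [0,0,0,0,0,0,4,0,0,0,0,0,0,4,0,0,-2,0,0,0,4,0,0,-5,0,0,0,4,0,0,-9,0,0,0,4,0,0,-13,0,0,0,4,0,0,-17,0,0,0,4,0,0,-19,0,0,0,4,0,0,-20,0,0,0,4,0,0,-20,0,0,0,4]}}

```text
clock: 12.65
eef_pos: [0.4305, -0.0066, 0.11]
tool_rot: [0.0, 0.789, 0.614, 0.0]
wrist_force: [0.1, 0.3, -2.3]
opening: 0.0127
```

```bash
python3 -c "
from h import *; from station import manip
go(manip,.652,.157,.17,6.6)
c=manip.camera('side');cv2.imwrite('pics/s8.png',cv2.resize(c['frame'][110:250,190:330],None,fx=4,fy=4)[:,:,::-1])"
```

```text
t 12.65 pos [ 0.4305 -0.0066  0.11  ] yaw -14.2 open 0.0127 F [ 0.1  0.3 -2.3]
shift mm [213.  174.6 -59.9] rot [ 3.000e-04 -0.000e+00 -3.631e-01]
```

View pics/s8.png

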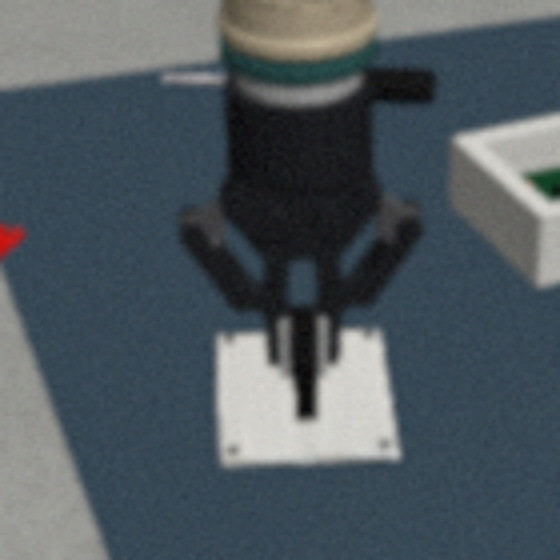

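The cover lifted level. Carrying it to the oblong housing and turning 20.8°.

>>> {"name": "drive_tool", "arguments": {"steps": [9,7,-12,0,0,-0.015,4,28,23,-30,0,0,-0.047,4,55,45,-48,0,0,-0.094,4,85,70,-58,0,0,-0.145,4,115,95,-60,0,0,-0.196,4,145,119,-60,0,0,-0.247,4,170,140,-60,0,0,-0.29,4,192,157,-60,0,0,-0.327,4,207,170,-60,0,0,-0.352,4,213,175,-60,0,0,-0.363,4]}}

```text
clock: 13.7
eef_pos: [0.6531, 0.1579, 0.1688]
tool_rot: [-0.0, 0.665, 0.747, -0.0]
wrist_force: [-0.8, -0.2, -1.9]
opening: 0.0129
```

>>> {"name": "drive_tool", "arguments": {"steps": [0,0,0,0,0,0,4,0,0,0,0,0,0,4,0,0,2,0,0,0,4,0,0,5,0,0,0,4,0,0,8,0,0,0,4,0,0,10,0,0,0,4,0,0,10,0,0,0,4,0,0,10,0,0,0,4,0,0,10,0,0,0,4,0,0,10,0,0,0,4]}}

```text
clock: 14.7
eef_pos: [0.6525, 0.1569, 0.1601]
tool_rot: [0.0, 0.665, 0.747, 0.0]
wrist_force: [1.1, -0.0, -2.2]
opening: 0.0129
```

```bash
cat >> h.py <<'E'
def rect(x,y,a,b,yaw,z):
    q=np.array([[a,b],[-a,b],[-a,-b],[a,-b],[a,b]])/2; yaw=np.radians(yaw); C,S=np.cos(yaw),np.sin(yaw); return np.c_[q@np.array([[C,S],[-S,C]])+[x,y],np.full(5,z)]
def over(s,items,box,fn,k=5):
    o=cv2.resize(s["frame"],None,fx=k,fy=k,interpolation=cv2.INTER_CUBIC)[:,:,::-1].copy()
    for P,col in items: cv2.polylines(o,[np.int32((proj(s,P)+.5)*8*k)],False,col,1,cv2.LINE_AA,3)
    u0,u1,v0,v1=box; cv2.imwrite(fn,o[v0*k:v1*k,u0*k:u1*k])
E
python3 -c "
from h import *; from station import manip
go(manip,.652,.157,.141,6.6)
over(manip.camera('side'),[(rect(.652,.157,.094,.124,6.6,.074),(0,0,255)),(rect(.652,.157,.09,.12,6.6,.05),(0,255,0))],(285,375,110,200),'pics/s9.png')"
```

```text
t 14.7 pos [0.6525 0.1569 0.1601] yaw 6.59 open 0.0129 F [ 1.1 -0.  -2.2]
shift mm [ 0.1 -0.5 19.1] rot [ 0.0004 -0.0001 -0.0002]
```

View pics/s9.png

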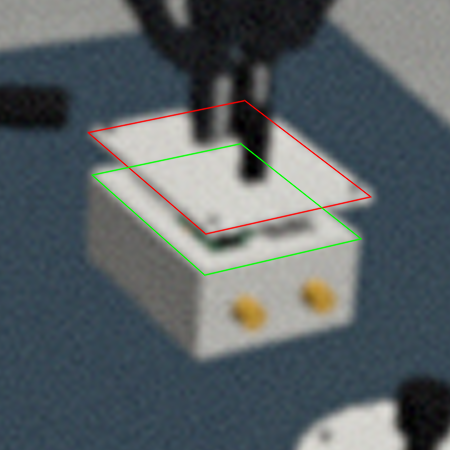

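Aligned within ~1 px. Lowering gently.

>>> {"name": "drive_tool", "arguments": {"steps": [0,0,2,0,0,0,4,0,0,5,0,0,0,4,0,0,9,0,0,0,4,0,0,12,0,0,0,4,0,0,14,0,0,0,4,0,0,15,0,0,0,4,0,0,16,0,0,0,4,0,0,17,0,0,0,4,0,0,17,0,0,0,4,0,0,17,0,0,0,4]}}

```text
clock: 15.75
eef_pos: [0.6524, 0.1569, 0.143]
tool_rot: [0.0, 0.665, 0.747, 0.0]
wrist_force: [-0.4, 0.6, -2.2]
opening: 0.0132
```

>>> {"name": "drive_tool", "arguments": {"steps": [0,0,0.5,0,0,0,4,0,0,1,0,0,0,4,0,0,1.5,0,0,0,4,0,0,2,0,0,0,4,0,0,2,0,0,0,4,0,0,2,0,0,0,4,0,0,2,0,0,0,4,0,0,2,0,0,0,4,0,0,2,0,0,0,4,0,0,2,0,0,0,4]}}

```text
clock: 16.75
eef_pos: [0.6524, 0.1569, 0.1409]
tool_rot: [-0.0, 0.665, 0.747, 0.0]
wrist_force: [0.1, 0.9, -0.7]
opening: 0.013
```

>>> {"name": "drive_tool", "arguments": {"steps": [0,0,0.5,0,0,0,4,0,0,0.8,0,0,0,4,0,0,0.8,0,0,0,4,0,0,0.8,0,0,0,4,0,0,0.8,0,0,0,4,0,0,0.8,0,0,0,4,0,0,0.8,0,0,0,4,0,0,0.8,0,0,0,4,0,0,0.8,0,0,0,4,0,0,0.8,0,0,0,4]}}

```text
clock: 17.75
eef_pos: [0.6525, 0.1569, 0.1407]
tool_rot: [0.0, 0.665, 0.747, 0.0]
wrist_force: [-2.8, -0.8, 5.4]
opening: 0.0128
```

In firm contact (+5.4 N). Releasing and rising.

>>> {"name": "drive_tool", "arguments": {"steps": [0,0,0,0,0,0,15,0,0,0,0,0,0,30,0,0,0,0,0,0,50,0,0,0,0,0,0,60,0,0,0,0,0,0,60,0,0,0,0,0,0,60,0,0,-5,0,0,0,60,0,0,-20,0,0,0,60,0,0,-45,0,0,0,60,0,0,-75,0,0,0,60]}}

```text
clock: 18.75
eef_pos: [0.6521, 0.1568, 0.2164]
tool_rot: [-0.0, 0.665, 0.747, -0.0]
wrist_force: [0.5, -0.0, 0.4]
opening: 0.0599
```

```bash
python3 -c "
from h import *; from station import manip
go(manip,.40,.157,.25,6.6)
go(manip,.23,.45,.3,6.6)"
```

```text
t 18.75 pos [0.6521 0.1568 0.2164] yaw 6.59 open 0.0599 F [ 0.5 -0.   0.4]
shift mm [  29.1 -250.5  -33.4] rot [-0.0008 -0.     -0.0002]
t 18.75 pos [0.6521 0.1568 0.2164] yaw 6.59 open 0.0599 F [ 0.5 -0.   0.4]
shift mm [ 339.7 -385.8  -83.3] rot [-0.0008 -0.     -0.0002]
```

Moving the arm clear so the top camera sees both.

>>> {"name": "drive_tool", "arguments": {"steps": [10,-11,-20,0,0,0,60,35,-40,-45,0,0,0,60,65,-74,-65,0,0,0,60,97,-110,-80,0,0,0,60,129,-147,-80,0,0,0,60,161,-183,-80,0,0,0,60,193,-219,-80,0,0,0,60,222,-252,-80,0,0,0,60,245,-278,-80,0,0,0,60,258,-292,-80,0,0,0,60]}}

```text
clock: 19.75
eef_pos: [0.3305, 0.3809, 0.2971]
tool_rot: [-0.0, 0.664, 0.747, 0.001]
wrist_force: [0.4, 0.4, -0.4]
opening: 0.06
```

>>> {"name": "drive_tool", "arguments": {"steps": [20,-23,0,0,0,0,60,45,-51,0,0,0,0,60,65,-75,0,0,0,0,60,75,-87,0,0,0,0,60,80,-92,0,0,0,0,60,80,-92,0,0,0,0,60,80,-92,0,0,0,0,60,80,-92,0,0,0,0,60,80,-92,0,0,0,0,60,80,-92,0,0,0,0,60]}}

```text
clock: 20.75
eef_pos: [0.2326, 0.4483, 0.2951]
tool_rot: [0.0, 0.666, 0.746, -0.0]
wrist_force: [0.3, 0.1, 1.3]
opening: 0.06
```

```bash
python3 - <<'E'
from h import *; from station import manip
c=manip.camera("top"); f=c["frame"]; K=6
for name,(u0,u1,v0,v1) in [("obl",(160,226,105,168)),("rnd",(262,312,112,172))]:
    g=cv2.resize(f[v0:v1,u0:u1].min(2),None,fx=K,fy=K,interpolation=cv2.INTER_CUBIC)
    m=(g>160).astype(np.uint8); cn=max(cv2.findContours(m,0,1)[0],key=cv2.contourArea)[:,0]
    P=ray(c,(cn+.5)/K-.5+[u0,v0],.055)[:,:2].astype(np.float32); print(name,cv2.minAreaRect(P),cv2.fitEllipse(P))
t=np.linspace(0,2*np.pi,80); C=lambda z,r:np.c_[.6295+r*np.cos(t),-.105+r*np.sin(t),0*t+z]
r=(0,0,255); it=[(C(.055,.052),r),(C(.093,.013),r),(rect(.652,.157,.094,.124,6.6,.055),r),(rect(.652,.157,.014,.06,6.6,.093),r)]
over(c,it,(150,330,95,185),"pics/t10.png",4)
over(manip.camera("side"),it,(285,415,110,250),"pics/s10.png",4)
E
```

```text
obl ((0.6537302136421204, 0.15612797439098358), (0.09423831105232239, 0.12543755769729614), 6.607350826263428) ((0.6540504693984985, 0.15692757070064545), (0.10739066451787949, 0.1491018533706665), 5.936180591583252)
rnd ((0.6316746473312378, -0.1039767935872078), (0.10153128206729889, 0.10205455124378204), 89.76837921142578) ((0.6311969757080078, -0.10391933470964432), (0.10210838913917542, 0.10257922857999802), 129.91378784179688)
```

View pics/t10.png

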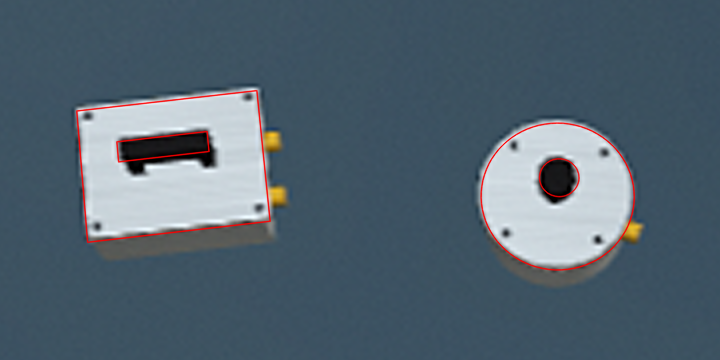

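View pics/s10.png

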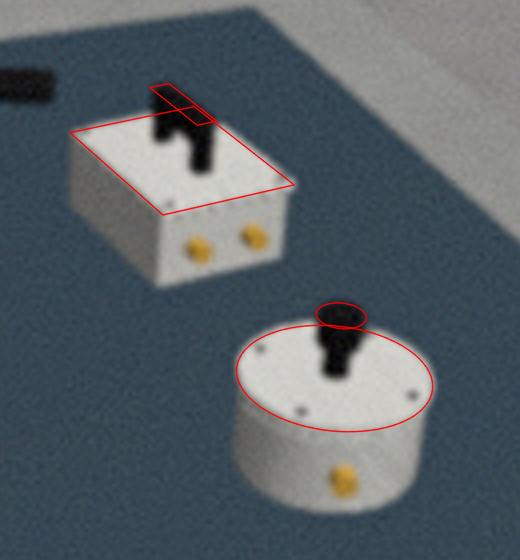

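Both covers sit flat, within about 2 mm and well under 1° of the housings, and the arm is clear. Handing in.

```bash
python3 -c "
from station import manip
print(manip.finish_job())"
```

```text
the job is handed in; nothing more can be done
None
```

Both covers are back on their housings, and the job was handed in at about 21 s of the 48 s allowed. I gripped the large round cover by its knob and the bare-aluminium oblong cover by its bar. Each was lowered until the wrist force showed contact with the rim, and only then released. The small round cover and the red covers were not touched.

**Last checks:**
- **Centring:** in the top view the covers lie about 2 mm from the centres measured for the housings at the start, against a limit of 15 mm. Camera calibration is good to about 2 mm.
- **Alignment:** the oblong cover's long side measured 6.6°, the same as its housing.
- **Seating:** outlines drawn for flat, seated covers match both camera views to about 1–2 px.
- **Clearance:** the arm stood well clear of everything when I handed in.

**One disagreement:** the finger opening while holding the round knob read 24 mm against its stated 26 mm, and the bar read 13 mm against 14 mm. Both covers still lifted level and did not slip.

The hand-in reported no verdict.

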